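# Secure the filter plate of a fume extractor with its wing nut

### The job

Push the slotted filter plate of the fume extractor fully home under the red wing nut, then screw the wing nut down clockwise until it comes firmly snug against its stop, feeling for it and not overtightening. The hood covers the back of the nut, so work in short arcs from the open side and shift from one wing to the other; do not lean on the hood, leave the other things on the bench alone, and finish clear of everything.

Things in the scene. Friction and masses are not known exactly. Their poses are not given: they have to be found in the camera images.
- unit: Fume extractor lying flat on the bench, fixed: a white box 250 x 220 x 70 mm high. Origin on the bench directly under the wing nut's stud axis (box spans x -130 to +120 mm, y +-110 mm in its own frame); z up, x from the hood toward the open side with the plate's blue tab.
- hood: Blue motor hood fixed on the unit (same origin and axes), x -129 to -66 mm, top 112 mm above the bench. Its yellow lip (y +-65 mm) reaches over the back of the nut to x = -30 mm, 103 to 109 mm above the bench. The wings pass under the lip, a gripper does not; all beyond x = -30 mm is open from above.
- nut_mid (a point): Red two-winged nut, 80 mm tip to tip. Site on the stud axis at half height of the wings; x axis along the wings, z up. Wings: upright blades 8 mm thick, 12 to 40 mm off the axis, from 8 mm below to 8 mm above the point. Hub radius 12 mm, top 2 mm above the point. Turns clockwise (from above) to tighten, sinking 3 mm per turn; at its stop the point is 86 mm above the bench.
- stud_top (a point): Top of the 10 mm upright stud, 102 mm above the bench, on the nut axis. At the start the nut is 3.4 to 4.6 rad short of its stop; the wing direction at the stop differs each time and must be felt. Running drag about 0.1 Nm; at the stop the torque climbs by 2.5 Nm per rad. Snug is 0.25 to 0.6 Nm: 9 to 20 N pushed square on a wing 28 to 30 mm off the axis.
- collar_top (a point): Top of the black rubber bush around the stud, 15 mm across, under the nut's hub in the plate's slot. 72 mm above the bench when free. The stud twists 0.4 rad per Nm in this bush and springs back; the bush bulges up 2 mm per Nm of torque on the nut: 0.2 mm while the nut runs down, 0.5 mm at 0.25 Nm. Beyond 1.3 mm (0.65 Nm) the nut is overtightened and the bush torn.
- plate (a joint): Slide of the aluminium slotted plate on the unit's top, m: grows as it is pushed along the unit's -x direction under the nut; 0.030 is home at its end stop, at the start 0 to 0.010. About 3 N of friction. It stays where it is left. Plate top 74 mm above the bench.
- tab (a point): Centre of the upright blue tab on the plate's outer end, 5 mm thick in the unit's x, 60 mm wide in its y, its top 15 mm above the point and 100 mm above the bench. Push it toward the nut from its far side. With the plate home the tab stands 67.5 mm from the nut axis.
- reel: Loose reel of solder, green, 52 mm across, 40 mm high, beside the unit; origin under its centre. Leave alone.
- driver: Loose screwdriver lying on the bench beside the unit. Leave alone.
- tipcup: Loose black tip-cleaning cup, 60 mm across, 45 mm high, on the bench; origin under its centre. Leave alone.

How it is judged:
On the way, in this order (a step that is already met when the one before it is completed fails the run):
1. the plate is pushed home, within 2 mm of its end stop (value of joint plate above 0.028 m and not (z of nut_mid in the frame of unit below 0.0861 m)), for 0.2 s.
2. the wing nut is at its stop and tightened to at least 0.23 Nm (bush bulged by 0.45 mm) (value of joint plate above 0.028 m and z of nut_mid in the frame of unit below 0.0861 m and z of collar_top in the frame of unit above 0.07245 m), for 0.1 s.
At the end, for the whole second after the job is handed in: Plate home within 2 mm of its end stop (joint above 0.028); nut run down to its stop, its site no more than 86.1 mm above the bench (within 0.1 mm, about 0.2 rad of the stop); the bush relaxed (bulged by less than 0.25 mm) (value of joint plate above 0.028 m and z of nut_mid in the frame of unit below 0.0861 m and z of collar_top in the frame of unit below 0.07225 m); the robot touches nothing.
It fails at once if the nut is overtightened: the bush bulged by more than 1.3 mm (over 0.65 Nm) (z of collar_top in the frame of unit above 0.0733 m).
It fails at once if the robot leans on the hood with more than 10 N (contact force between any of the fingers, the arm and hood above 10 N).
It fails at once if the reel, the screwdriver or the cup is moved by more than 15 mm (distance of any of reel, driver, tipcup from where it was at the start of the episode above 0.015 m).
It also fails if it takes over 72 s, if anything falls off the work surface, if the arm or the gripper's body presses on something with over 40 N, if the wrist force passes 120 N, or if a joint passes its speed limit or range.

### The arm

A 6-joint arm with a two-finger parallel gripper is mounted at the origin on the work surface. World frame = base frame: x ahead of the robot, y to its left, z up, the work surface at z = 0. Lengths are in m, angles in rad, forces in N, time in s.
With the tool pointing down it reaches from about 0.325 to 0.75 m from the base axis. Payload 7.6 kg.
Tool frame: the origin (TCP) lies midway between the tips of the shut fingers; the grasp point (between the pads) lies 19 mm behind it; y points along the fingers, z is the direction in which the jaws open and shut, and the axes are right-handed (so a half turn about y gives the same grasp; the last joint's range is limited). The gripper opens to 85 mm and grips with 20 to 120 N. Pads are 22 mm wide; open, the fingers measure 114 mm over their backs; the gripper's body (76 mm by 85 mm) begins 54 mm behind the grasp point. The pads swing forward as they close: fully open they stand 13 mm farther back than shut.
Start: joints at [1.235, 0.052, 1.401, -0, 1.689, -0.07], TCP at [0.138, 0.507, 0.231] pointing down, gripper open.
Joint ranges: [-2.9, 2.9], [-0.91, 2.17], [0.12, 2.37], [-1.06, 4.2], [0.26, 2.73], [-2.93, 2.93]. Speed limits (rad/s): [2.57, 2.57, 3.01, 3.14, 3.14, 3.14].

### API

Orientations are given as a unit quaternion [x, y, z, w].
In Python, from rig import manip, eyes, ticket, trace gives the robot as it stands. The module is installed in compiled form; this text tells all that it offers.
- The arm moves only by the tool step_arm, never from a script. Its argument "commands" is a list of rows, each a list of 7 numbers: the turn, a rotation vector about the tool's x, y, z in rad, then the shift along the tool's x, y, z in m, then the finger opening in m, from 0 to 0.0854. In form: [[wx, wy, wz, tx, ty, tz, grip], ...]. A call has 1 to 12 rows; each row shifts and turns the commanded pose from where the row before left it, along the tool's axes as they then stand; what a row does not reach is not made up. A row lasts 1/12 s, in which the tool goes at most 41.7 mm and 7.16 degrees, less where a joint would pass 70% of its speed; a pose out of reach is approached as far as the arm can. A call is refused whole if a number of a shift passes 0.0417 or a number of a turn 0.125, either way. A call with a gripper value outside its range is refused whole. The fingers move at their own pace and stop on an object; "newtons" is the grip in N (left out, the last holds). Time passes only in rows, so rows that do not move let the fingers close. It gives the time, the measured TCP pose, the force and the opening at its end, in the units of the state.
- manip.read_state(): the state, without advancing time (a new reading comes with each control period).
- eyes.get_image(name): name is "side" or "top" or "wrist"; returns a dict with "pixels" (480x640x3 uint8, red, green, blue), "depth" (480x640 float32, m along the optical axis (not along the pixel's ray), 0 where there is no reading), "camera_matrix" (3x3 intrinsics, pixels), "rvec" (rotation vector, rad) and "tvec" (3), from world to camera coordinates, as OpenCV has them. Camera axes: x right, y down, z forward; pixel columns grow to the right and rows downward; lengths in m; the calibration is good to about 2 mm. A picture is of the moment at which its call begins.
- ticket.finish_job(): hands the job in, once; it reports no verdict.
Trained networks look in a picture, given as the dict that the camera call returned (one of the last four; its "shot" number tells which), for a name from the list of things; names that differ only in an ending like _2 or _b are one class to them, and where a whole thing is asked for, a point or a joint stands for the part that bears it (a point fixed in the world has none). Each returns a list of dicts, best first, with "confidence" (0 to 1); they miss things now and then, are a little off and sometimes report something else, mostly with a low value. They report only what shows in the picture. A call takes as long as a camera call.
- trace(picture, label): "pixels" (480x640 bool, what is visible of it) and "xy" ([column, row] in pixels, amid what is visible of it).
The state is a dict: "clock": time; "joint_pos": joint angles; "joint_vel": joint speeds; "joint_torque": joint torques, N m; "ee_pos": TCP position; "tcp_rot": TCP orientation; "contact_force": force on the tool from outside, world axes, zero at the start; "ft_torque": the same for the moment, N m; "finger_gap": finger opening in m.
Only numpy, scipy, OpenCV 4.12 (cv2) and the standard library are available. Lean on these libraries where they do the work, as an engineer would, in place of code of your own. Each camera call takes 0.05 s, during which the arm holds its last target.

## Working session

There is one attempt and no reset: what is moved stays moved. The work goes in short steps, Python scripts to look and compute and a tool call to move; the robot and the scene stay as the last step left them, time stands still between calls to the robot, and variables do not carry over. Pictures are saved under pics/ and viewed, and the job is handed in when it is done.

Besides the shell and the picture viewer there is one more tool, called after ">>>" as name([rows], argument=value, ...), one row to a line, values as JSON. step_arm: Moves the arm, as the interface text tells. Its arguments: {"type":"object","properties":{"commands":{"type":"array"},"newtons":{"type":"number"}},"required":["commands"]}

```bash
mkdir -p pics
python3 - <<'E'
from rig import manip, eyes, ticket, trace
import cv2,numpy as np
s=manip.read_state(); print(s)
for n in ("top","side","wrist"):
    p=eyes.get_image(n); cv2.imwrite(f"pics/{n}0.png",p["pixels"][:,:,::-1])
    np.savez(f"{n}0.npz",**{k:p[k] for k in("pixels","depth","camera_matrix","rvec","tvec")})
    for l in("unit","hood","nut_mid","stud_top","tab","plate","reel","driver","tipcup"):
        try:
            r=trace(p,l); print(n,l,[(round(q["confidence"],2),np.round(q["xy"]).tolist(),int(q["pixels"].sum())) for q in r[:2]])
        except Exception as e: print(n,l,e)
E
ls
```

```text
{'clock': 0.0, 'joint_pos': array([ 1.23471007e+00,  5.28351611e-02,  1.40171408e+00, -3.73229162e-07,
        1.68862729e+00, -7.02748254e-02]), 'joint_vel': array([ 0.00156319,  0.00093446,  0.00010753, -0.00060858,  0.00012693,
        0.00036095]), 'joint_torque': array([-3.45061944e-04, -3.81654024e+01, -3.60200000e+01, -7.47244144e-05,
        5.85753980e-03, -1.97629186e-05]), 'ee_pos': array([0.13777801, 0.50628318, 0.23047865]), 'tcp_rot': array([ 0.7014191 , -0.09381496,  0.09358922, -0.70032211]), 'contact_force': array([ 0.66849763, -0.52871201, -0.29605688]), 'ft_torque': array([ 0.01121099, -0.00089658,  0.06149571]), 'finger_gap': 0.08532903571161}
top unit [(0.58, [284.0, 293.0], 17560)]
top hood [(0.89, [273.0, 333.0], 6333)]
top nut_mid [(0.78, [285.0, 288.0], 228)]
top stud_top [(0.63, [280.0, 293.0], 17736)]
top tab [(0.89, [288.0, 256.0], 2182)]
top plate [(0.96, [288.0, 256.0], 2208)]
top reel [(0.9, [198.0, 239.0], 767)]
top driver []
top tipcup [(0.58, [388.0, 260.0], 834)]
side unit [(0.87, [269.0, 270.0], 16868), (0.7, [225.0, 253.0], 5065)]
side hood [(0.58, [224.0, 254.0], 5099), (0.48, [304.0, 243.0], 1497)]
side nut_mid [(0.92, [272.0, 246.0], 310)]
side stud_top [(0.92, [273.0, 269.0], 16880)]
side tab [(0.74, [306.0, 241.0], 1372)]
side plate [(0.87, [305.0, 242.0], 1577)]
side reel [(0.95, [272.0, 202.0], 385)]
side driver [(0.68, [271.0, 270.0], 16710), (0.65, [274.0, 373.0], 1353)]
side tipcup [(0.91, [364.0, 323.0], 1320)]
wrist unit [(0.78, [123.0, 474.0], 695)]
wrist hood []
wrist nut_mid []
wrist stud_top [(0.77, [119.0, 471.0], 645)]
wrist tab []
wrist plate []
wrist reel []
wrist driver []
wrist tipcup []
pics
side0.npz
top0.npz
wrist0.npz
```

View pics/top0.png

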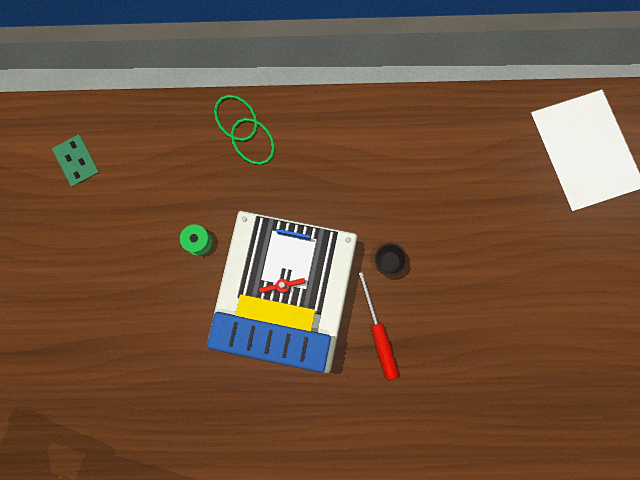

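View pics/side0.png

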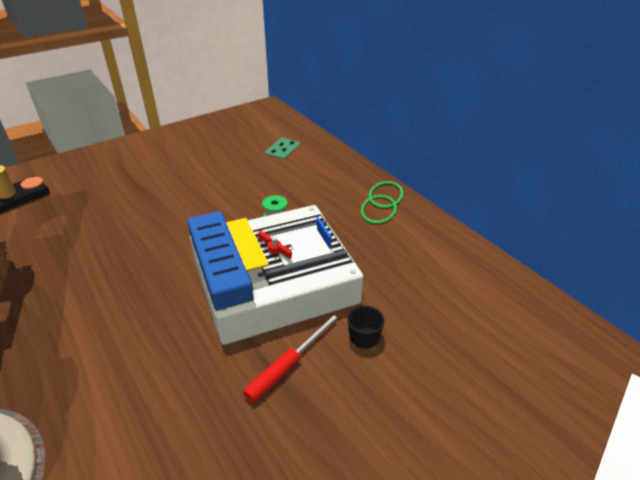

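```bash
cat > h.py <<'E'
import numpy as np,cv2
from scipy.spatial.transform import Rotation as R
def cloud(p):
    K=p["camera_matrix"];d=p["depth"];Rm=cv2.Rodrigues(np.array(p["rvec"]))[0];t=np.array(p["tvec"]).ravel()
    v,u=np.mgrid[0:480,0:640]
    pc=np.stack([(u-K[0,2])/K[0,0]*d,(v-K[1,2])/K[1,1]*d,d],-1)
    w=(pc-t)@Rm
    w[d<=0]=np.nan
    return w
E
python3 - <<'E'
from h import *
for n in("top","side"):
    p=np.load(n+"0.npz"); w=cloud(p); rgb=p["pixels"].astype(int)
    hsv=cv2.cvtColor(p["pixels"],cv2.COLOR_RGB2HSV)
    K=p["camera_matrix"];Rm=cv2.Rodrigues(p["rvec"])[0];print(n,"cam",-Rm.T@p["tvec"].ravel(),K[0,0])
    m=(hsv[...,0]<8)|(hsv[...,0]>172); m&=(hsv[...,1]>120)&(w[...,2]>0.07)&(w[...,2]<0.13)
    q=w[m]; print("red",len(q),q.mean(0),np.percentile(q,[2,98],axis=0))
    m=(hsv[...,0]>95)&(hsv[...,0]<125)&(hsv[...,1]>120)&(w[...,2]>0.09)&(w[...,2]<0.12); q=w[m];print("blue",len(q))
    m=(hsv[...,0]>20)&(hsv[...,0]<35)&(hsv[...,1]>120)&(w[...,2]>0.09)&(w[...,2]<0.13); q=w[m];print("yel",len(q),q.mean(0) if len(q) else 0)
E
```

```text
top cam [0.43050165 0.00687988 1.04938137] 561.6944831676124
red 281 [0.53326879 0.08770369 0.09196846] [[0.5237075  0.05055792 0.08432108]
 [0.54456389 0.12439743 0.09747374]]
blue 4121
yel 1696 [0.48655867 0.09747458 0.10831142]
side cam [ 0.22515722 -0.49548852  0.64090419] 497.603614235045
red 341 [0.53166708 0.0824004  0.08787183] [[0.52276108 0.0465747  0.07530267]
 [0.54355513 0.12220022 0.09507491]]
blue 6630
yel 1121 [0.48539538 0.09006555 0.10721455]
```

Run:
```python
from h import *
for n in("top","side"):
    p=np.load(n+"0.npz"); w=cloud(p)
    hsv=cv2.cvtColor(p["pixels"],cv2.COLOR_RGB2HSV);H,S,V=[hsv[...,i].astype(int) for i in range(3)]
    z=w[...,2]; near=(w[...,0]>.35)&(w[...,0]<.72)&(w[...,1]>-.08)&(w[...,1]<.25)
    def rect(name,m,lo,hi):
        m=m&near&(z>lo)&(z<hi)
        k,l,st,c=cv2.connectedComponentsWithStats(m.astype(np.uint8)); i=1+np.argmax(st[1:,4]); m=l==i
        q=w[m]; r=cv2.minAreaRect((q[:,:2]*1000).astype(np.float32)); print(n,name,len(q),np.round(r[0],1),np.round(r[1],1),round(r[2],2),"z",np.round(np.median(q[:,2]),4)); return q
    blue=(H>95)&(H<125)&(S>120)
    rect("hood",blue,.106,.12)
    rect("lip",(H>20)&(H<35)&(S>120),.103,.12)
    rect("unit",np.ones_like(blue),.062,.13)
    rect("tab",blue&(w[...,0]>.55),.092,.106)
    red=((H<8)|(H>172))&(S>120)
    q=rect("red",red,.07,.12)
    d=q[:,:2]-q[:,:2].mean(0); u,s,vt=np.linalg.svd(d); print("wingdir",np.degrees(np.arctan2(vt[0,1],vt[0,0])), q[:,:2].mean(0))
    g=(H>45)&(H<80)&(S>100)&near&(z>.03); print("reel",np.nanmedian(w[g],0))
    g=(V<70)&near&(z>.035)&(z<.055)&(w[...,1]<0); print("cup",g.sum(),np.nanmedian(w[g],0))
from rig import manip
s=manip.read_state(); print(R.from_quat(s["tcp_rot"]).as_matrix())
```

```text
top hood 3999 [438.9 108.4] [198.5  61.7] 77.32 z 0.1112
top lip 1694 [486.9  98. ] [130.2  36.8] 77.38 z 0.1083
top unit 17675 [529.5  88.7] [220.3 249.5] 77.35 z 0.0725
top tab 107 [622.5  67.6] [58.8  6.2] 77.33 z 0.099
top red 281 [533.6  87.5] [22.5 77.5] 0.89 z 0.0926
wingdir 101.83171460284008 [0.53326879 0.08770369]
reel [0.62873004 0.24071498 0.03909237]
cup 26 [ 0.58510062 -0.0793005   0.04404297]
side hood 2920 [438.2 104.9] [199.2  61.9] 77.47 z 0.1102
side lip 1117 [486.9  95. ] [132.2  36.6] 77.18 z 0.1072
side unit 12941 [528.1  84.7] [220.9 249.8] 77.84 z 0.0721
side tab 94 [622.4  64.9] [60.1  5.6] 76.39 z 0.0974
side red 341 [536.4  96.8] [ 34.8 102.9] 13.06 z 0.0882
wingdir -79.52557791791206 [0.53166708 0.0824004 ]
reel [0.62803061 0.23903655 0.03784403]
cup 8 [ 0.58541692 -0.07894274  0.0430401 ]
[[ 9.64872551e-01  2.83706526e-05  2.62718402e-01]
 [-2.62718404e-01  9.14192045e-05  9.64872547e-01]
 [ 3.35655656e-06 -9.99999995e-01  9.56613737e-05]]
```

>>> step_arm([
  [0,-0.0445,0,0.02,0.004,-0.01,0],
  [0,0,0,0.03,0.004,-0.016,0],
  [0,0,0,0.03,0,-0.016,0],
  [0,0,0,0.03,0,-0.016,0],
  [0,0,0,0.03,0,-0.016,0],
  [0,0,0,0.03,0,-0.016,0],
  [0,0,0,0.03,0,-0.016,0],
  [0,0,0,0.03,0,-0.016,0],
  [0,0,0,0.03,0,-0.016,0],
  [0,0,0,0.03,0,-0.016,0],
  [0,0,0,0.03,0,-0.016,0],
  [0,0,0,0.03,0,-0.016,0],
])

```text
clock: 2.5
ee_pos: [0.439, 0.2462, 0.2235]
tcp_rot: [-0.703, 0.078, -0.078, 0.703]
contact_force: [0.3, 0.7, -0.2]
finger_gap: 0.0
```

```bash
cat >> h.py <<'E'
O=np.array([.5337,.0860]);A=np.radians(-12.65)
U=np.array([[np.cos(A),np.sin(A)],[-np.sin(A),np.cos(A)]])
def show():
    from rig import manip
    s=manip.read_state(); q=U@(s["ee_pos"][:2]-O)*1000
    m=R.from_quat(s["tcp_rot"]).as_matrix(); f=np.array(s["contact_force"]);t=np.array(s["ft_torque"])
    print("t %.2f"%s["clock"],"unit xy",np.round(q,1),"z %.1f"%(s["ee_pos"][2]*1000),"yaw %.1f"%np.degrees(np.arctan2(m[1,0],m[0,0])-A),"F",np.round(np.r_[U@f[:2],f[2]],2),"T",np.round(np.r_[U@t[:2],t[2]],3),"j6 %.2f gap %.4f"%(s["joint_pos"][5],s["finger_gap"]))
    return s
E
python3 -c "
from h import *
show()"
```

```text
t 2.50 unit xy [-127.5  135.6] z 223.5 yaw -0.0 F [ 0.18  0.73 -0.21] T [-0.019  0.018 -0.026] j6 -0.91 gap 0.0000
```

>>> step_arm([
  [0,0,0,0.028,0,-0.015,0],
  [0,0,0,0.028,0,-0.015,0],
  [0,0,0,0.028,0,-0.015,0],
  [0,0,0,0.028,0,-0.015,0],
  [0,0,0,0.028,0,-0.015,0],
  [0,0,0,0.028,0.01,-0.015,0],
  [0,0,0,0.028,0.025,-0.015,0],
  [0,0,0,0.028,0.03,-0.015,0],
  [0,0,0,0.028,0.03,-0.0156,0],
  [0,0,0,0,0.03,0,0],
  [0,0,0,0,0.012,0,0],
  [0,0,0,0,0,0,0],
])

```text
clock: 3.5
ee_pos: [0.6494, 0.062, 0.0847]
tcp_rot: [0.703, -0.081, 0.075, -0.702]
contact_force: [-0.8, -0.5, 0.0]
finger_gap: -0.0003
```

Run:
```python
from h import *
show()
from rig import eyes
p=eyes.get_image("side"); cv2.imwrite("pics/side1.png",cv2.resize(p["pixels"][150:400,150:480,::-1],None,fx=2,fy=2))
```

```text
t 3.50 unit xy [118.2   1.9] z 84.7 yaw -0.0 F [-0.69 -0.63  0.04] T [ 0.038  0.018 -0.001] j6 -1.31 gap -0.0003
```

View pics/side1.png

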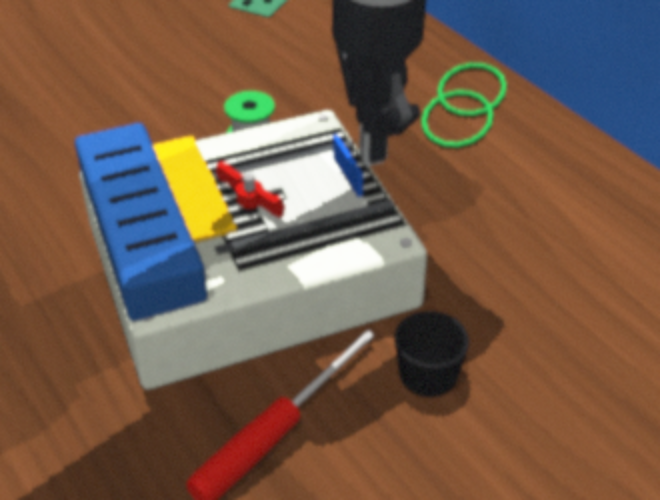

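>>> step_arm([
  [0,0,0,-0.003,0,0,0],
  [0,0,0,-0.004,0,0,0],
  [0,0,0,-0.004,0,0,0],
  [0,0,0,-0.004,0,0,0],
  [0,0,0,-0.004,0,0,0],
  [0,0,0,-0.003,0,0,0],
  [0,0,0,-0.003,0,0,0],
  [0,0,0,-0.002,0,0,0],
  [0,0,0,0,0,0,0],
])

```text
clock: 4.3
ee_pos: [0.625, 0.068, 0.0894]
tcp_rot: [-0.703, 0.078, -0.078, 0.703]
contact_force: [2.2, -0.6, 1.6]
finger_gap: -0.0001
```

```bash
python3 -c "
from h import *
show()"
```

```text
t 4.30 unit xy [93.   2.4] z 89.4 yaw -0.0 F [ 2.27 -0.11  1.57] T [ 0.075 -0.29   0.084] j6 -1.30 gap -0.0001
```

>>> step_arm([
  [0,0,0,-0.003,0,0,0],
  [0,0,0,-0.003,0,0,0],
  [0,0,0,-0.002,0,0,0],
  [0,0,0,0,0,0,0],
])

```text
clock: 4.63
ee_pos: [0.617, 0.0697, 0.089]
tcp_rot: [0.703, -0.078, 0.078, -0.703]
contact_force: [1.8, 0.1, 1.0]
finger_gap: -0.0002
```

```bash
python3 -c "
from h import *
show()"
```

```text
t 4.63 unit xy [84.8  2.3] z 89.0 yaw -0.0 F [1.7  0.49 0.99] T [-0.043 -0.229  0.032] j6 -1.30 gap -0.0002
```

>>> step_arm([
  [0,0,0,-0.0015,0,0,0],
  [0,0,0,-0.0015,0,0,0],
  [0,0,0,0,0,0,0],
])

```text
clock: 4.88
ee_pos: [0.6151, 0.0701, 0.0891]
tcp_rot: [0.703, -0.077, 0.079, -0.703]
contact_force: [6.9, -1.4, -1.1]
finger_gap: -0.0002
```

```bash
python3 -c "
from h import *
show()"
```

```text
t 4.88 unit xy [82.9  2.3] z 89.1 yaw -0.0 F [ 7.02  0.16 -1.05] T [ 0.062 -1.148 -0.011] j6 -1.30 gap -0.0002
```

>>> step_arm([
  [0,0,0,-0.0015,0,0,0],
  [0,0,0,-0.0015,0,0,0],
  [0,0,0,0,0,0,0],
  [0,0,0,0,0,0,0],
])

```text
clock: 5.22
ee_pos: [0.6149, 0.0701, 0.0893]
tcp_rot: [-0.703, 0.075, -0.082, 0.703]
contact_force: [21.4, -2.1, -8.0]
finger_gap: -0.0002
```

```bash
python3 -c "
from h import *
show()"
```

```text
t 5.22 unit xy [82.7  2.3] z 89.3 yaw -0.1 F [21.31  2.6  -8.01] T [ 0.333 -3.759 -0.066] j6 -1.29 gap -0.0002
```

>>> step_arm([
  [0,0,0,0.006,0,0,0],
  [0,0,0,0.008,0,0,0],
  [0,0,0,0,-0.025,0,0],
  [0,0,0,0,-0.025,0,0],
  [0,0,0,-0.02,0,-0.006,0],
  [0,0,0,-0.02,0,-0.007,0],
  [0,0,0,-0.02,0,-0.008,0],
  [0,-0.105,0,0,0,0,0],
  [0,-0.105,0,0,0,0,0],
  [0,-0.105,0,0,0,0,0],
  [0,-0.105,0,0,0,0,0],
  [0,0,0,0,0,0,0],
])

```text
clock: 6.22
ee_pos: [0.5613, 0.0607, 0.1384]
tcp_rot: [-0.703, -0.071, 0.072, 0.704]
contact_force: [1.1, 0.3, 0.6]
finger_gap: -0.0
```

Run:
```python
from h import *
show()
from rig import eyes
for n in("top","wrist"):
    p=eyes.get_image(n); cv2.imwrite(f"pics/{n}2.png",cv2.resize(p["pixels"][170:390,180:420,::-1],None,fx=2.5,fy=2.5) if n=="top" else p["pixels"][:,:,::-1])
```

```text
t 6.22 unit xy [ 32.4 -18.6] z 138.4 yaw 24.3 F [1.   0.5  0.63] T [-0.019 -0.022 -0.068] j6 -1.73 gap -0.0000
```

View pics/top2.png

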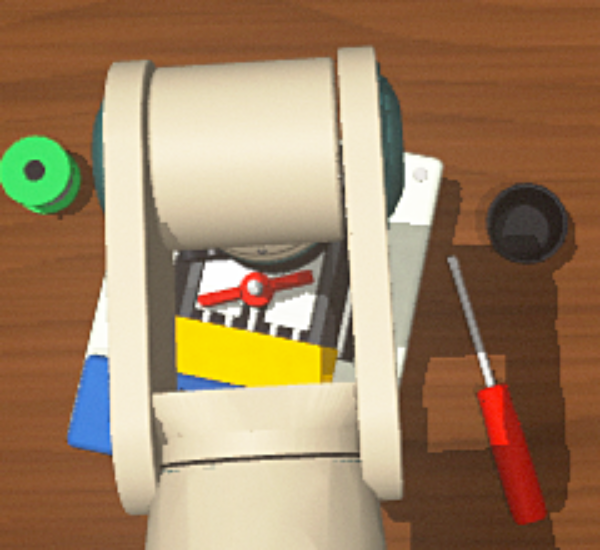

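View pics/wrist2.png

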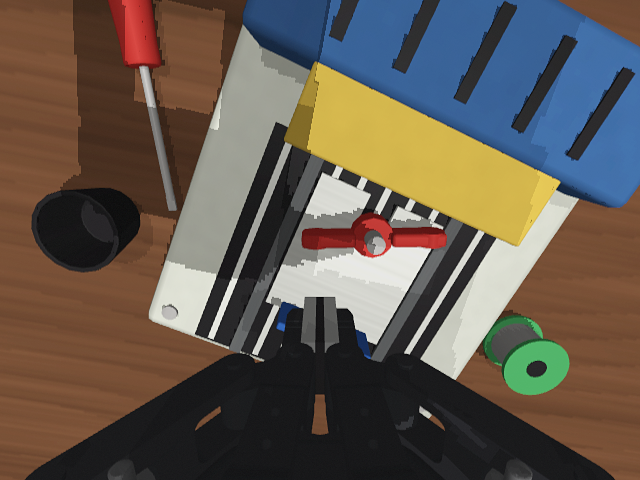

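```bash
cat >> h.py <<'E'
def nut(p,verbose=True):
    w=cloud(p);hsv=cv2.cvtColor(p["pixels"],cv2.COLOR_RGB2HSV);H,S=hsv[...,0].astype(int),hsv[...,1]
    d=np.hypot(w[...,0]-O[0],w[...,1]-O[1])
    m=((H<8)|(H>172))&(S>110)&(d<.06)&(w[...,2]>.075)&(w[...,2]<.115)
    q=w[m]; u=(q[:,:2]-O)@U.T*1000
    r=cv2.minAreaRect(u.astype(np.float32))
    c=u-u.mean(0); v=np.linalg.svd(c,full_matrices=False)[2][0]; a=np.degrees(np.arctan2(v[1],v[0]))
    hub=q[(d[m]<.02)]
    print("nut n",len(q),"ctr",np.round(r[0],1),"size",np.round(r[1],1),"angle %.1f / %.1f"%(a,a-180*np.sign(a)),"z95 %.1f"%(np.percentile(q[:,2],95)*1000))
    return a
E
python3 - <<'E'
from h import *
from rig import eyes
p=eyes.get_image("wrist"); nut(p); w=cloud(p); 
hsv=cv2.cvtColor(p["pixels"],cv2.COLOR_RGB2HSV)
# lip edge, stud top
u=(w[...,:2]-O)@U.T*1000
m=(hsv[...,0]>20)&(hsv[...,0]<35)&(hsv[...,1]>100)&(w[...,2]>.1); print("lip x max",np.percentile(u[m][:,0],99),"y",np.percentile(u[m][:,1],[.5,99.5]),np.median(w[m][:,2]))
m=(hsv[...,1]<60)&(w[...,2]>.097)&(w[...,2]<.107)&(np.hypot(u[...,0],u[...,1])<12); print("stud",m.sum(),u[m].mean(0) if m.any() else 0)
E
```

```text
nut n 3058 ctr [0.9 0.2] size [22.9 78.9] angle -65.5 / 114.5 z95 95.8
lip x max -29.204121590676696 y [-64.01673981  63.73022374] 0.10841937527490667
stud 300 [ 0.82580943 -0.25373093]
```

```bash
sed -i 's/^A=/&/; s/^O=np.array(\[.5337,.0860\])/O=np.array([.5346,.0858])/' h.py; python3 -c "
from h import *
show()"
```

```text
t 6.37 unit xy [ 32.  -18.6] z 138.7 yaw 23.9 F [-0.35 -0.21 -0.  ] T [-0.021 -0.015 -0.047] j6 -1.72 gap 0.0002
```

>>> step_arm([
  [0,0,0,0,0.025,0,0],
  [0,0,0,0,0.025,0,0],
  [0,0,0,0,0.0065,0,0],
  [0,0,0,-0.005,0,0,0],
  [0,0,0,0,0,0,0],
])

```text
clock: 6.78
ee_pos: [0.5569, 0.0596, 0.0832]
tcp_rot: [-0.704, -0.07, 0.07, 0.704]
contact_force: [0.3, 0.1, 1.0]
finger_gap: -0.0001
```

```bash
python3 -c "
from h import *
show()"
```

```text
t 6.78 unit xy [ 27.5 -20.7] z 83.2 yaw 24.0 F [0.29 0.18 1.05] T [ 0.028 -0.03   0.006] j6 -1.73 gap -0.0001
```

>>> step_arm([
  [0,0,0,-0.001,0,0,0],
  [0,0.1,0,-0.0031,0,-0.0013,0],
  [0,0.1,0,-0.0031,0,-0.0013,0],
  [0,0.1,0,-0.0031,0,-0.0013,0],
  [0,0.1,0,-0.0031,0,-0.0013,0],
  [0,0,0,0,0,0,0],
])

```text
clock: 7.28
ee_pos: [0.5451, 0.0534, 0.0845]
tcp_rot: [-0.703, 0.071, -0.074, 0.703]
contact_force: [2.0, -0.1, -0.1]
finger_gap: -0.0004
```

```bash
cat >> h.py <<'E'
def st(sgn=1):
    # sgn=+1: pushing with tool -x face (nut at +z); -1: pushing with +x face
    s=show(); q=U@(s["ee_pos"][:2]-O)*1000
    m=R.from_quat(s["tcp_rot"]).as_matrix(); f=s["contact_force"]; t=s["ft_torque"]
    tx=U@m[:2,0]*sgn; tz=U@m[:2,2]*sgn
    tang=q@tx; rad=-(q@tz); ft=-(np.array(f)@m[:,0])*sgn
    fu=U@np.array(f[:2])
    # moment about nut axis exerted by tool on nut = -(q x F + Tz)
    M=-((q[0]*fu[1]-q[1]*fu[0])/1000+t[2]); M0=-((q[0]*fu[1]-q[1]*fu[0])/1000)
    print("rad %.1f tang %.1f wingAngleIfFlat %.1f ; push %.2f; torque(CW+) %.3f (noTz %.3f)"%(rad,tang,np.degrees(np.arctan2(-tz[1],-tz[0])),-ft,-M,-M0))
E
python3 -c "
from h import *
st()
from rig import eyes
nut(eyes.get_image('wrist'))"
```

```text
t 7.28 unit xy [ 17.3 -29.3] z 84.5 yaw 0.9 F [ 2.02  0.32 -0.1 ] T [-0.024 -0.459  0.012] j6 -1.34 gap -0.0004
rad 29.6 tang 16.9 wingAngleIfFlat -89.1 ; push 2.02; torque(CW+) 0.077 (noTz 0.065)
nut n 5985 ctr [-0.6  0.3] size [23. 80.] angle 92.7 / -87.3 z95 95.5
```

>>> step_arm([
  [0,0.1,0,-0.0031,0,-0.0015,0],
  [0,0.1,0,-0.0031,0,-0.0015,0],
  [0,0.1,0,-0.0031,0,-0.0015,0],
  [0,0.1,0,-0.0031,0,-0.0015,0],
  [0,0.1,0,-0.0031,0,-0.0015,0],
  [0,0.1,0,-0.0031,0,-0.0015,0],
  [0,0,0,0,0,0,0],
])

```text
clock: 7.92
ee_pos: [0.5246, 0.0538, 0.084]
tcp_rot: [-0.651, 0.275, -0.277, 0.651]
contact_force: [3.5, -1.0, 1.4]
finger_gap: 0.0001
```

```bash
python3 -c "
from h import *
st()
from rig import eyes
p=eyes.get_image('wrist');nut(p);cv2.imwrite('pics/w3.png',p['pixels'][:,:,::-1])"
```

```text
t 7.92 unit xy [ -2.8 -33.4] z 84.0 yaw -33.3 F [ 3.63 -0.16  1.44] T [-0.042 -0.51  -0.006] j6 -0.74 gap 0.0001
rad 29.5 tang 16.0 wingAngleIfFlat -123.3 ; push 3.13; torque(CW+) 0.116 (noTz 0.122)
nut n 5887 ctr [-0.   0.1] size [78.2 23.6] angle 58.1 / -121.9 z95 95.2
```

View pics/w3.png

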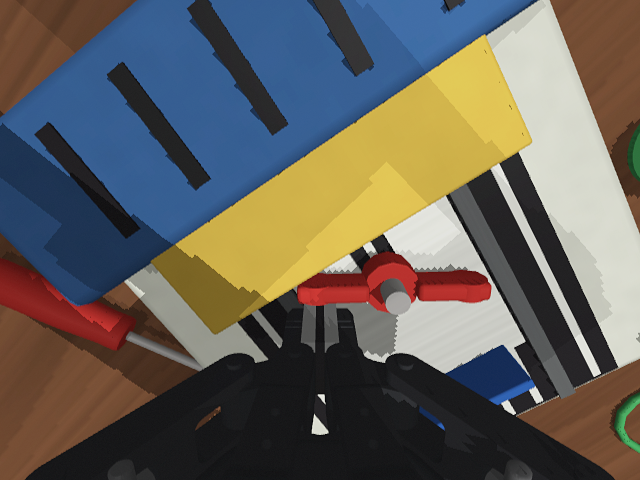

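>>> step_arm([
  [0,0,0,0.004,0,0,0],
  [0,0,0,0,-0.022,0,0],
  [0,0,0,0,-0.022,0,0],
  [0,-0.02,0,-0.014,0,0.02,0],
  [0,0,0,-0.014,0,0.02,0],
  [0,0,0,-0.012,0,0.0195,0],
  [0,0,0,0,0,0,0],
  [0,0,0,0,0,0,0],
])

```text
clock: 8.63
ee_pos: [0.5405, 0.1217, 0.1264]
tcp_rot: [0.655, -0.268, 0.267, -0.654]
contact_force: [0.8, -1.6, -0.4]
finger_gap: -0.0001
```

```bash
python3 -c "
from h import *
st(-1)
from rig import eyes
p=eyes.get_image('wrist');nut(p);cv2.imwrite('pics/w4.png',p['pixels'][:,:,::-1])"
```

```text
t 8.63 unit xy [-2.1 36.4] z 126.4 yaw -31.8 F [ 1.1  -1.41 -0.36] T [-0.013  0.019  0.009] j6 -0.64 gap -0.0001
rad 29.8 tang 21.0 wingAngleIfFlat 58.2 ; push -1.68; torque(CW+) -0.028 (noTz -0.037)
nut n 2390 ctr [-1.1  0.3] size [78.5 22.6] angle -115.6 / 64.4 z95 95.1
```

View pics/w4.png

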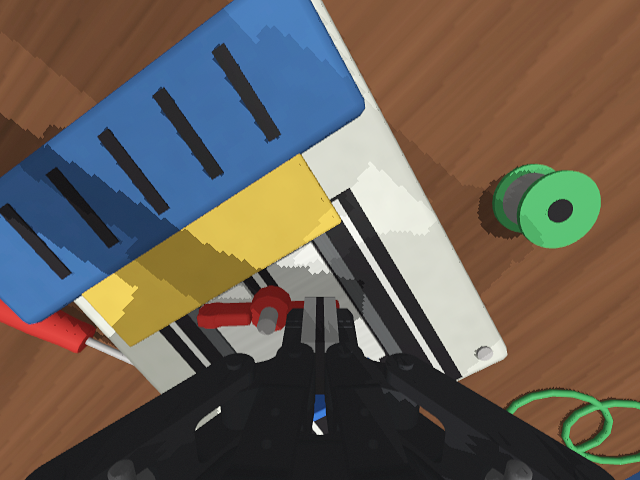

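>>> step_arm([
  [0,0,0,0,0.022,0,0],
  [0,0,0,0,0.02,0,0],
  [0,0,0,0,0.0015,0,0],
  [0,0,0,0,0,0,0],
])

```text
clock: 9.02
ee_pos: [0.5397, 0.1201, 0.0821]
tcp_rot: [0.654, -0.27, 0.268, -0.653]
contact_force: [0.3, 0.1, 0.6]
finger_gap: 0.0001
```

```bash
python3 -c "
from h import *
st(-1)
from rig import eyes
p=eyes.get_image('side');cv2.imwrite('pics/s5.png',cv2.resize(p['pixels'][170:330,180:380,::-1],None,fx=4,fy=3.7))"
```

```text
t 9.02 unit xy [-2.5 34.6] z 82.1 yaw -32.1 F [0.27 0.17 0.58] T [-0.019  0.025 -0.003] j6 -0.64 gap 0.0001
rad 28.0 tang 20.5 wingAngleIfFlat 57.9 ; push -0.14; torque(CW+) -0.013 (noTz -0.010)
```

View pics/s5.png

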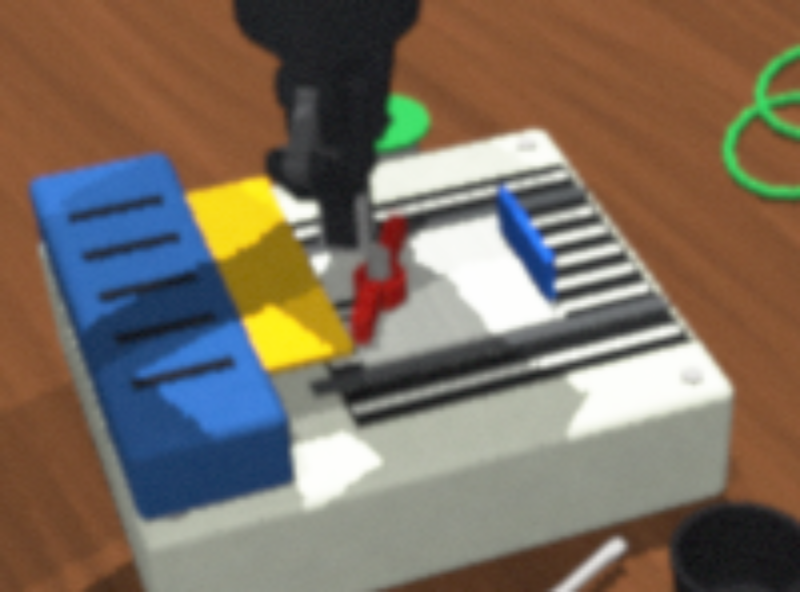

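>>> step_arm([
  [0,0,0,0.0035,0,0.0015,0],
  [0,0.1,0,0.0031,0,0.0015,0],
  [0,0.1,0,0.0031,0,0.0015,0],
  [0,0.1,0,0.0031,0,0.0015,0],
  [0,0.1,0,0.0031,0,0.0015,0],
  [0,0.1,0,0.0031,0,0.0015,0],
  [0,0.1,0,0.0031,0,0.0015,0],
  [0,0.1,0,0.0031,0,0.0015,0],
  [0,0.1,0,0.0031,0,0.0015,0],
  [0,0,0,0,0,0,0],
])

```text
clock: 9.9
ee_pos: [0.566, 0.1028, 0.0846]
tcp_rot: [0.496, -0.503, 0.504, -0.497]
contact_force: [1.5, 2.8, 0.1]
finger_gap: 0.0001
```

```bash
python3 -c "
from h import *
st(-1)
from rig import eyes
p=eyes.get_image('wrist');nut(p)"
```

```text
t 9.90 unit xy [26.9 23.5] z 84.6 yaw -78.1 F [0.8  3.05 0.12] T [ 0.428  0.027 -0.01 ] j6 0.13 gap 0.0001
rad 31.2 tang 17.5 wingAngleIfFlat 11.9 ; push 2.82; torque(CW+) 0.053 (noTz 0.063)
nut n 3087 ctr [-12.3   0.8] size [50.8 17.3] angle -156.5 / 23.5 z95 94.7
```

>>> step_arm([
  [0,0.1,0,0.0031,0.0002,0.0014,0],
  [0,0.1,0,0.0031,0.0002,0.0014,0],
  [0,0.1,0,0.0031,0.0002,0.0014,0],
  [0,0.1,0,0.0031,0.0002,0.0014,0],
  [0,0.1,0,0.0031,0.0002,0.0014,0],
  [0,0.1,0,0.0031,0.0002,0.0014,0],
  [0,0.1,0,0.0031,0.0002,0.0014,0],
  [0,0.1,0,0.0031,0.0002,0.0014,0],
  [0,0.1,0,0.0031,0.0002,0.0014,0],
  [0,0.1,0,0.0031,0.0002,0.0014,0],
  [0,0,0,0,0,0,0],
])

```text
clock: 10.87
ee_pos: [0.565, 0.0698, 0.083]
tcp_rot: [0.194, -0.679, 0.68, -0.197]
contact_force: [3.7, 1.5, 0.7]
finger_gap: 0.0001
```

```bash
python3 -c "
from h import *
st(-1)
from rig import eyes
p=eyes.get_image('wrist');nut(p);cv2.imwrite('pics/w6.png',p['pixels'][:,:,::-1])"
```

```text
t 10.87 unit xy [33.2 -8.9] z 83.0 yaw -135.3 F [3.26 2.3  0.67] T [ 0.259 -0.409  0.013] j6 1.07 gap 0.0001
rad 29.7 tang 17.3 wingAngleIfFlat -45.3 ; push 3.93; torque(CW+) 0.118 (noTz 0.105)
nut n 3438 ctr [-7.3 12.5] size [17.9 52.8] angle 144.9 / -35.1 z95 94.2
```

View pics/w6.png

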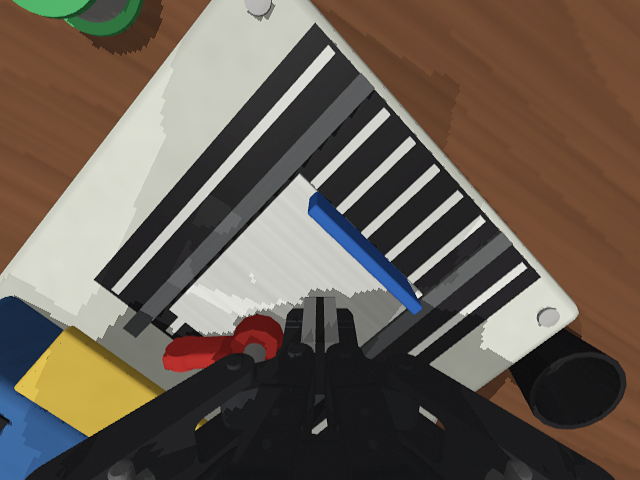

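>>> step_arm([
  [0,0.1,0,0.0031,0,0.0015,0],
  [0,0.1,0,0.0031,0,0.0015,0],
  [0,0.1,0,0.0031,0,0.0015,0],
  [0,0.1,0,0.0031,0,0.0015,0],
  [0,0.1,0,0.0031,0,0.0015,0],
  [0,0,0,0,0,0,0],
])

```text
clock: 11.42
ee_pos: [0.5525, 0.0578, 0.082]
tcp_rot: [-0.021, 0.707, -0.707, 0.022]
contact_force: [1.8, 1.2, 1.9]
finger_gap: -0.0002
```

```bash
python3 -c "
from h import *
st(-1)"
```

```text
t 11.42 unit xy [ 23.6 -23.4] z 82.0 yaw -163.8 F [1.53 1.59 1.93] T [ 0.14  -0.387  0.006] j6 1.55 gap -0.0002
rad 29.0 tang 16.2 wingAngleIfFlat -73.8 ; push 1.92; torque(CW+) 0.080 (noTz 0.073)
```

>>> step_arm([
  [0,0.1,0,0.0031,0,0.0015,0],
  [0,0,0,0,0,0,0],
])

```text
clock: 11.58
ee_pos: [0.5495, 0.0562, 0.0818]
tcp_rot: [-0.014, -0.707, 0.707, 0.013]
contact_force: [3.2, 0.5, 2.2]
finger_gap: 0.0001
```

```bash
python3 -c "
from h import *
st(-1)"
```

```text
t 11.58 unit xy [ 21.  -25.6] z 81.8 yaw 190.5 F [3.03 1.24 2.21] T [ 0.184 -0.474  0.066] j6 1.64 gap 0.0001
rad 29.1 tang 16.0 wingAngleIfFlat -79.5 ; push 3.20; torque(CW+) 0.169 (noTz 0.104)
```

>>> step_arm([
  [0,0.1,0,0.0031,0,0.0015,0],
  [0,0,0,0,0,0,0],
])

```text
clock: 11.75
ee_pos: [0.5462, 0.0548, 0.0817]
tcp_rot: [0.049, 0.705, -0.705, -0.048]
contact_force: [3.3, -0.1, 2.6]
finger_gap: 0.0004
```

```bash
python3 -c "
from h import *
st(-1)"
```

```text
t 11.75 unit xy [ 18.1 -27.7] z 81.7 yaw 184.8 F [3.26 0.59 2.6 ] T [ 0.185 -0.474  0.01 ] j6 1.74 gap 0.0004
rad 29.1 tang 15.8 wingAngleIfFlat -85.2 ; push 3.30; torque(CW+) 0.110 (noTz 0.101)
```

>>> step_arm([
  [0,0.1,0,0.0031,0,0.0016,0],
  [0,0,0,0,0,0,0],
])

```text
clock: 11.92
ee_pos: [0.5435, 0.0538, 0.0817]
tcp_rot: [0.084, 0.702, -0.702, -0.082]
contact_force: [5.9, 0.6, 0.6]
finger_gap: -0.0002
```

```bash
python3 -c "
from h import *
st(-1)"
```

```text
t 11.92 unit xy [ 15.7 -29.3] z 81.7 yaw 179.1 F [5.61 1.88 0.57] T [ 0.403 -0.979  0.011] j6 1.84 gap -0.0002
rad 29.0 tang 16.1 wingAngleIfFlat -90.9 ; push 5.58; torque(CW+) 0.205 (noTz 0.194)
```

>>> step_arm([
  [0,0.1,0,0.0031,0,0.0016,0],
  [0,0,0,0,0,0,0],
])

```text
clock: 12.08
ee_pos: [0.5409, 0.053, 0.0819]
tcp_rot: [0.12, 0.698, -0.697, -0.117]
contact_force: [10.3, 2.1, -1.7]
finger_gap: -0.0001
```

```bash
python3 -c "
from h import *
st(-1)"
```

```text
t 12.08 unit xy [ 13.3 -30.6] z 81.9 yaw 173.4 F [ 9.64  4.28 -1.71] T [ 0.505 -1.678  0.004] j6 1.94 gap -0.0001
rad 28.9 tang 16.7 wingAngleIfFlat -96.6 ; push 9.07; torque(CW+) 0.356 (noTz 0.352)
```

>>> step_arm([
  [0,0.1,0,0.0031,0,0.0016,0],
  [0,0,0,0,0,0,0],
])

```text
clock: 12.25
ee_pos: [0.5382, 0.0523, 0.0821]
tcp_rot: [0.155, 0.691, -0.69, -0.151]
contact_force: [15.0, -0.7, -4.0]
finger_gap: -0.0001
```

```bash
python3 -c "
from h import *
st(-1)"
```

```text
t 12.25 unit xy [ 10.9 -31.8] z 82.1 yaw 167.7 F [14.81  2.64 -4.03] T [ 0.641 -2.418  0.013] j6 2.04 gap -0.0001
rad 28.8 tang 17.4 wingAngleIfFlat -102.3 ; push 13.88; torque(CW+) 0.513 (noTz 0.500)
```

>>> step_arm([
  [0,0,0,0,0,0,0],
])

```text
clock: 12.33
ee_pos: [0.5384, 0.0524, 0.0821]
tcp_rot: [0.154, 0.691, -0.69, -0.149]
contact_force: [14.2, 0.2, -3.8]
finger_gap: 0.0002
```

```bash
python3 -c "
from h import *
st(-1)"
```

```text
t 12.33 unit xy [ 11.1 -31.8] z 82.1 yaw 167.9 F [13.86  3.28 -3.83] T [ 0.592 -2.323 -0.011] j6 2.03 gap 0.0002
rad 28.7 tang 17.5 wingAngleIfFlat -102.1 ; push 12.84; torque(CW+) 0.466 (noTz 0.477)
```

>>> step_arm([
  [0,0,0,-0.003,0,0,0],
  [0,0,0,-0.004,0,0,0],
  [0,0,0,-0.004,0,0,0],
  [0,0,0,0,-0.02,0,0],
  [0,0,0,0,-0.03,0,0],
  [0,0,0,-0.02,-0.02,0,0],
  [0,0,0,-0.03,-0.02,0,0],
  [0,0,0,0,0,0,0],
])

```text
clock: 13.0
ee_pos: [0.5948, 0.0246, 0.1754]
tcp_rot: [0.155, 0.691, -0.69, -0.15]
contact_force: [0.3, -1.2, 0.8]
finger_gap: -0.0001
```

```bash
python3 -c "
from h import *
st(-1)
from rig import eyes
for n in ('wrist','top','side'):
  p=eyes.get_image(n);nut(p);cv2.imwrite('pics/%s7.png'%n,p['pixels'][:,:,::-1])
  if 1:
    w=cloud(p);u=(w[...,:2]-O)@U.T*1000;hsv=cv2.cvtColor(p['pixels'],cv2.COLOR_RGB2HSV)
    m=(hsv[...,0]>95)&(hsv[...,0]<125)&(hsv[...,1]>120)&(w[...,2]>.092)&(w[...,2]<.106)&(u[...,0]>30)&(u[...,0]<120)&(abs(u[...,1])<50)
    print('tab',m.sum(),np.round(np.median(u[m],0),1) if m.any() else '')
"
```

```text
t 13.00 unit xy [ 72.1 -46.6] z 175.4 yaw 167.8 F [ 0.53 -1.08  0.77] T [-0.063 -0.077 -0.02 ] j6 1.98 gap -0.0001
rad 30.3 tang 80.3 wingAngleIfFlat -102.2 ; push 0.75; torque(CW+) -0.074 (noTz -0.053)
nut n 692 ctr [ 0.3 15.1] size [14.9 45.5] angle -70.4 / 109.6 z95 93.5
tab 850 [69.3 -0.6]
nut n 203 ctr [  2.8 -10.4] size [22.7 54.2] angle -83.5 / 96.5 z95 95.7
tab 71 [66.2  9.2]
nut n 245 ctr [-0.8 -0.4] size [82.2 20.7] angle -84.6 / 95.4 z95 93.4
tab 91 [65.6 -4.1]
```

View pics/wrist7.png

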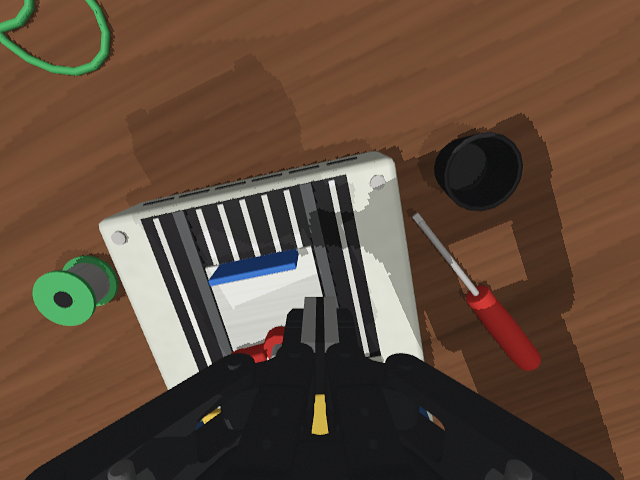

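View pics/side7.png

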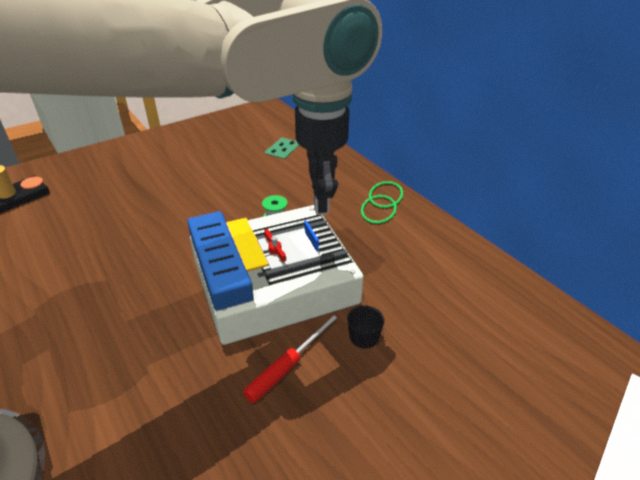

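>>> step_arm([
  [0,0,0,0.03,-0.015,0,0],
  [0,0,0,0.03,0,0,0],
  [0,0,0,0.03,0,0,0],
  [0,0,0,0.03,0,-0.01,0],
  [0,0,0,0.01,0,-0.01,0],
  [0,0,0,0,0,0,0],
  [0,0,0,0,0,0,0],
])

```text
clock: 13.73
ee_pos: [0.4807, 0.1003, 0.1852]
tcp_rot: [-0.152, -0.69, 0.691, 0.154]
contact_force: [-0.5, -1.1, -0.4]
finger_gap: 0.0001
```

```bash
python3 -c "
from h import *
st(-1)
from rig import eyes
for n in ('wrist',):
  p=eyes.get_image(n);nut(p);cv2.imwrite('pics/%s8.png'%n,p['pixels'][:,:,::-1])
  w=cloud(p);u=(w[...,:2]-O)@U.T*1000;hsv=cv2.cvtColor(p['pixels'],cv2.COLOR_RGB2HSV)
  m=(hsv[...,0]>95)&(hsv[...,0]<125)&(hsv[...,1]>120)&(w[...,2]>.096)&(w[...,2]<.106)&(u[...,0]>30)&(u[...,0]<120)&(abs(u[...,1])<50)
  print('tab',m.sum(),np.round(np.median(u[m],0),1) if m.any() else '')
"
```

```text
t 13.73 unit xy [-55.8   2.3] z 185.2 yaw 167.7 F [-0.29 -1.18 -0.4 ] T [-0.02  -0.008 -0.031] j6 2.14 gap 0.0001
rad 9.6 tang -55.0 wingAngleIfFlat -102.3 ; push -0.03; torque(CW+) 0.036 (noTz 0.066)
nut n 1948 ctr [0.4 0.2] size [22.7 78.8] angle 95.5 / -84.5 z95 94.3
tab 1111 [67.3 -0.1]
```

View pics/wrist8.png

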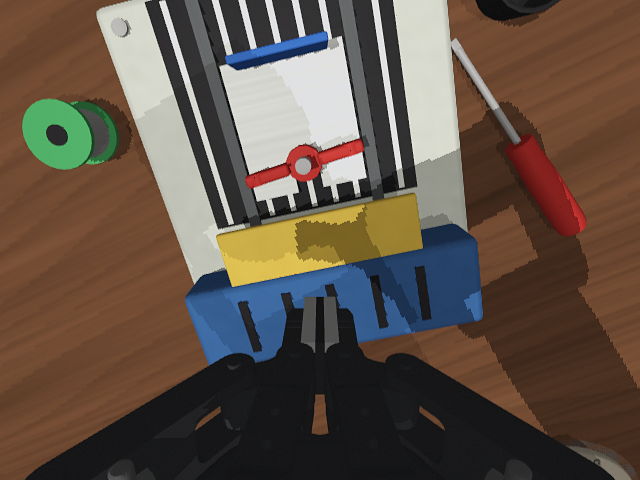

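```bash
python3 -c "
from rig import ticket
print(ticket.finish_job())"
```

```text
the job is handed in; nothing more can be done
None
```

The plate is home and the wing nut is snug against its stop. I handed the job in at about 14 s; no verdict is reported.

- **Plate:** I pushed the tab until it stopped firmly, with the force rising to 21 N. Afterwards the camera put the tab 67.3 mm from the nut axis, against 67.5 mm when home.
- **Nut:** I pushed one wing, shifted to the other and turned the nut about 3.5 rad clockwise. Running torque was about 0.1 Nm. It then climbed through 0.20 and 0.36 to about 0.5 Nm, and I held it there for roughly 0.2 s. That is within the snug range of 0.25 to 0.6 Nm.
- **After release:** The wings sprang back to about -84.5° in the unit's frame, close to where the torque had started to rise (about -87°). The wing tops measured 94.3 mm against 94.0 mm expected. The camera is not accurate enough to confirm the 0.1 mm height limit, so that rests on the torque felt.
- **Finish:** The gripper ended about 70 mm above the hood, touching nothing. The reel, screwdriver and cup looked undisturbed in the last picture, but I did not measure their final positions.

The torque readings were noisy by a few hundredths of a Nm. The first camera estimate of the unit's position was about 1 mm off; I corrected it from the wrist camera before turning the nut.

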